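# Close up the colour chest

### The job

Painting is over: close the little wooden colour chest with your fingertips. Push both of its drawers fully home, and push its open lid over and down until it lies fully shut, without slamming it. Only push: do not lift the chest or shove it along the table, leave the plate, pot, cup and jar as they stand, and finish with the hand clear of everything.

Things in the scene. Friction and masses are not known exactly. Their poses are not given: they have to be found in the camera images.
- chest: loose wooden chest standing on the table (about 3 kg; it slides if pushed with some 15 N or more), 160 deep (its x) by 260 wide (its y) by 85 high without the lid, 95 with the lid shut. Origin at the centre of its underside; its x axis points from the drawer fronts to the back, y to its left, z up. The front, with two drawers side by side, faces the robot.
- drawer_left (a joint): how far the drawer on the chest's +y side is out towards its -x, in m: 0 = fully home, at most 0.09. It runs along the chest's x axis with about 1.5 N friction and stays where it is left. Its front is 114 wide and spans heights 10 to 56; shut, the front is flush with the chest's front.
- drawer_right (a joint): the same for the drawer on the chest's -y side
- knob_left (a point): centre of the outer face of the brass knob of the drawer on the +y side: 18 across, standing 18 out from the middle of the drawer's front, 36 above the table, 63 from the chest's middle line. It moves with the drawer; when shut it lies 98 in front of the chest's origin. The knob or the front may be pushed.
- knob_right (a point): the same for the drawer on the -y side
- lid (a joint): opening angle of the lid in rad: 0 = shut, lying flat on the chest's rim; it starts part open with its front edge up, leaning back. A stiff hinge (about 0.4 N m) keeps it where it is left; at most 1.4. It must be pushed on its outer face (the far, upper side), turning it down towards the robot.
- hinge (a point): middle of the lid's hinge line, which runs along the chest's y axis at the top of its back: 80 behind the chest's origin, 85 above the table. The lid is a board 160 from hinge to front edge, 260 wide, 10 thick; the hinge line lies in its underside.
- lid_edge (a point): middle of the lid's free front edge, on its outer (upper) face; 160 from the hinge line. Moves with the lid.
- plate: white ceramic plate lying flat, 170 across, 20 high; origin at the centre of its underside
- brush_pot: blue ceramic pot about 72 across and 95 high with five upright brushes that reach about 205 up; origin at the centre of its underside
- water_cup: white ceramic cup 68 across, 70 high; origin at the centre of its underside
- colour_jar: small round amber jar, 34 across, 34 high, standing in front of the chest between the lines of the two drawers; origin at the centre of its underside

How it is judged:
By the outcome, as a careful person would: the job done as asked, in the order asked, and still so for the second after the job is handed in, with the robot touching nothing.
It also fails if it takes over 51 s, if anything falls off the work surface, if the arm or the gripper's body presses on something with over 40 N, if the wrist force passes 120 N, or if a joint passes its speed limit or range.

### The arm

A 7-joint arm with a two-finger parallel gripper is mounted at the origin on the work surface. World frame = base frame: x ahead of the robot, y to its left, z up, the work surface at z = 0. Lengths are in m, angles in rad, forces in N, time in s.
With the tool pointing down it reaches from about 0.425 to 0.875 m from the base axis. Payload 4.7 kg.
Tool frame: the origin (TCP) lies at the centre of the arm's flange, where the gripper is bolted on; the fingertips stand 182 mm ahead of it and the grasp point (between the pads) lies 164 mm ahead of it; z points along the fingers, y is the direction in which the jaws open and shut (so a half turn about z gives the same grasp; the last joint's range is limited). The gripper opens to 87 mm and grips with 3 to 60 N. Pads are 19 mm wide; open, the fingers measure 117 mm over their backs; the gripper's body (75 mm by 190 mm) begins 51 mm behind the grasp point.
Start: joints at [-1.289, 0.321, -0.07, 1.45, 0.023, 1.371, -0.057], TCP at [0.172, 0.627, 0.405] pointing down, gripper open.
Joint ranges: [-2.86, 2.86], [-0.3, 2.09], [-1.38, 1.24], [0.06, 2.45], [-1.56, 4.7], [0.09, 2.05], [-2.69, 2.69]. Speed limits (rad/s): [2.57, 2.57, 3.14, 3.14, 3.14, 3.14, 3.14].

### API

Orientations are given as a rotation vector (axis times angle).
In Python, from rig import * gives the robot as it stands.
- The arm moves only by the shell command python3 -m inch 'ROWS' [FORCE]. ROWS is JSON, a list that holds one entry, the list of rows, each a list of 5 numbers: the shift along the tool's x, y, z in m, then the turn about the tool's z in degrees, then the opening in per cent of the stroke, from 0 (shut) to 100 (fully open). A call has 1 to 20 rows; each row shifts and turns the commanded pose from where the row before left it, along the tool's axes as they then stand; what a row does not reach is not made up. A row lasts 1/10 s, in which the tool goes at most 50 mm and 8.59 degrees, less where a joint would pass 70% of its speed; a pose out of reach is approached as far as the arm can. A call with a gripper value outside its range is refused whole. The fingers move at their own pace and stop on an object; FORCE is the grip in N (left out, the last holds). Time passes only in rows, so rows that do not move let the fingers close. It gives the time, the measured TCP pose, the force and the opening at its end, in the units of the state.
- read_state(): the state, without advancing time (a new reading comes with each control period).
- camera(name): name is "scene" or "top" or "wrist"; returns the picture (400x640x3 uint8, red, green, blue); there is no depth.
- camera_model(name): a dict with "fx", "fy", "cx", "cy" (pixels), "camera_from_world" (4x4, takes a point from world to camera coordinates); the wrist camera has in their place "T_tool_cam" (4x4, takes a point from camera to tool coordinates, whose origin is the TCP and whose axes are the flange's). Camera axes: x right, y down, z forward; pixel columns grow to the right and rows downward; lengths in m; the calibration is good to about 2 mm. A picture is of the moment at which its call begins: read the wrist's pose just before it. camera_model takes no time and is no camera call.
- job_done(): hands the job in, once; it reports no verdict.
The state is a dict: "time": time; "qpos": joint angles; "qd": joint speeds; "joint_torque": joint torques, N m; "eef_pos": TCP position; "ee_rot": TCP orientation; "force": force on the tool from outside, world axes, zero at the start; "ft_torque": the same for the moment, N m; "width": opening from 0.0 (shut) to 1.0 (fully open).
Only numpy, scipy, OpenCV 4.12 (cv2) and the standard library are available. Lean on these libraries where they do the work, as an engineer would, in place of code of your own. Each camera call takes 0.05 s, during which the arm holds its last target.

## Working session

There is one attempt and no reset: what is moved stays moved. The work goes in short steps, Python scripts to look and compute and a shell command to move; the robot and the scene stay as the last step left them, time stands still between calls to the robot, and variables do not carry over. Pictures are saved under pics/ and viewed, and the job is handed in when it is done.

```bash
ls; mkdir -p pics
python3 - <<'E'
from rig import *
import cv2
s=read_state()
print({k:(s[k] if not hasattr(s[k],'tolist') else s[k]) for k in ('time','eef_pos','ee_rot','force','width')})
for n in("scene","top","wrist"):
    cv2.imwrite(f"pics/{n}0.png",camera(n)[:,:,::-1])
    print(n,camera_model(n))
E
```

```text
pics
{'time': 0.0, 'eef_pos': array([0.17198492, 0.62662839, 0.4036576 ]), 'ee_rot': array([-4.19409467e-01, -3.11334247e+00,  2.96357202e-03]), 'force': array([-0.21595598, -0.12686457,  0.63090378]), 'width': 1.0006801947735104}
scene {'fx': 459.3377401603232, 'fy': 459.3377401603232, 'cx': 316.68209790538265, 'cy': 195.30733644582364, 'camera_from_world': array([[-0.79736429,  0.60339165, -0.01134472,  0.46338902],
       [ 0.55561541,  0.72663164, -0.40410145, -0.29942861],
       [-0.23558801, -0.32851937, -0.91464382,  1.44948718],
       [ 0.        ,  0.        ,  0.        ,  1.        ]])}
top {'fx': 503.85639894377033, 'fy': 503.85639894377033, 'cx': 318.99890210048943, 'cy': 199.75876195015465, 'camera_from_world': array([[-0.01991712, -0.99975936, -0.00919357,  0.03056288],
       [-0.98453947,  0.02121282, -0.17387366,  0.56848494],
       [ 0.17402684,  0.00558837, -0.98472505,  1.0558432 ],
       [ 0.        ,  0.        ,  0.        ,  1.        ]])}
wrist {'fx': 337.5056054481586, 'fy': 337.5056054481586, 'cx': 322.7428188374668, 'cy': 201.31570713933104, 'T_tool_cam': array([[-7.12139306e-04, -9.58283437e-01, -2.85818732e-01,
         7.89209602e-02],
       [ 9.99999660e-01, -5.63580217e-04, -6.02023092e-04,
         4.42711029e-04],
       [ 4.15826974e-04, -2.85819064e-01,  9.58283512e-01,
         2.08252905e-02],
       [ 0.00000000e+00,  0.00000000e+00,  0.00000000e+00,
         1.00000000e+00]])}
```

View pics/scene0.png

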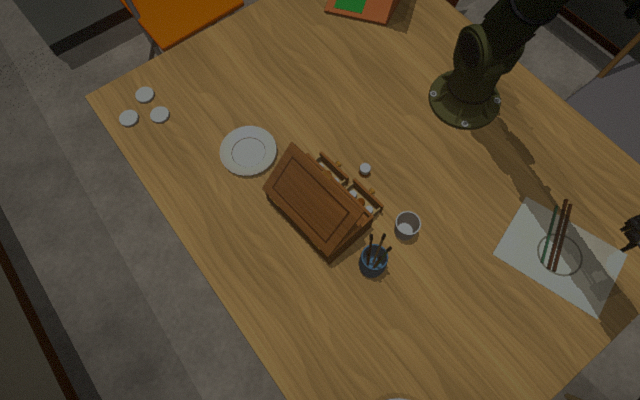

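View pics/top0.png

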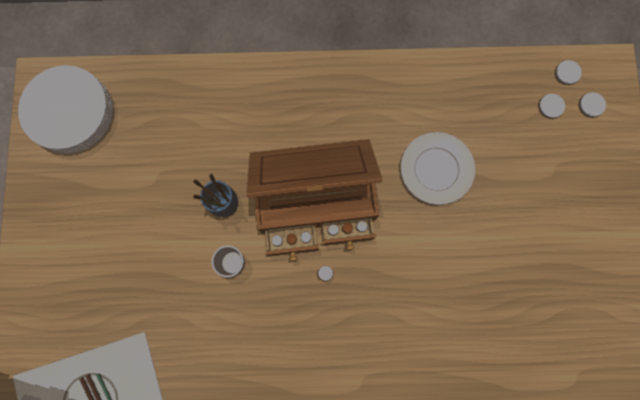

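View pics/wrist0.png

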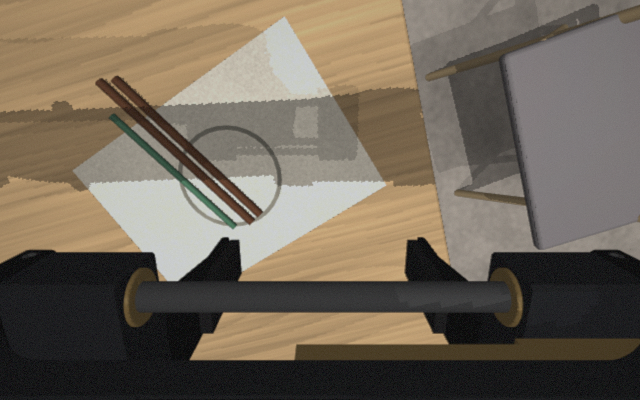

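Run:
```python
import cv2
a=cv2.imread("pics/top0.png")[120:300,180:400]; a=cv2.convertScaleAbs(a,alpha=1.7,beta=20); cv2.imwrite("pics/topz.png",cv2.resize(a,None,fx=3.6,fy=3.2*1.0 if 0 else 3.3,interpolation=2))
a=cv2.imread("pics/scene0.png")[130:290,240:440]; a=cv2.convertScaleAbs(a,alpha=1.7,beta=20);cv2.imwrite("pics/scenez.png",cv2.resize(a,None,fx=3.7,fy=3.7,interpolation=2))
```

```text
(no output)
```

View pics/topz.png

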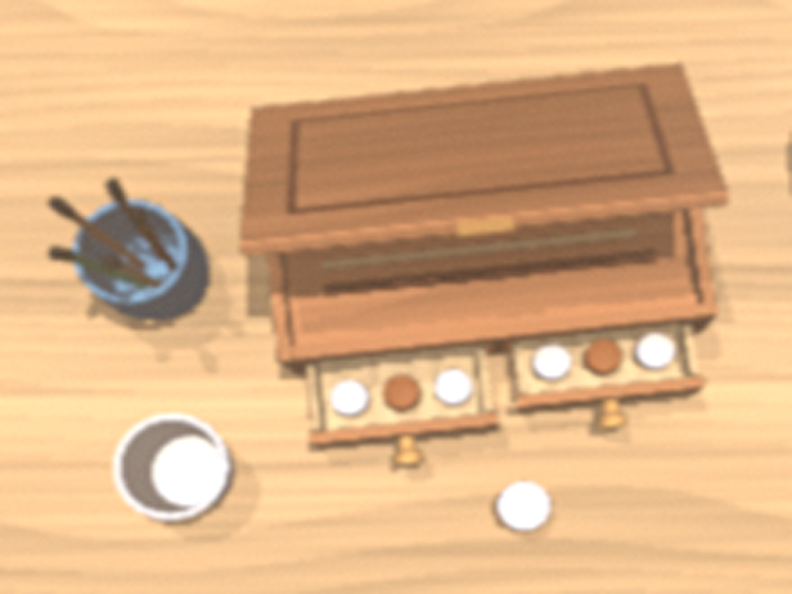

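View pics/scenez.png

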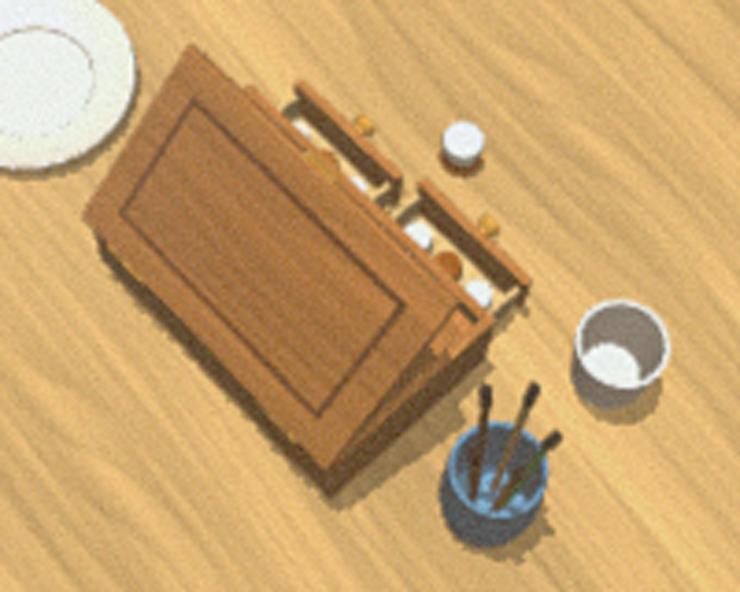

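```bash
cat > fit.py <<'E'
from rig import *
import numpy as np
from scipy.optimize import least_squares
def P(cam,p):
    m=camera_model(cam); q=m["camera_from_world"]@np.append(p,1)
    return np.array([m["fx"]*q[0]/q[2]+m["cx"],m["fy"]*q[1]/q[2]+m["cy"]])
def T(u,v): return (180+u/3.6-.36,120+v/3.3-.35)
def S(u,v): return (240+u/3.7-.36,130+v/3.7-.36)
def lidpt(r,y,a,t=.01):
    # along lid r, thickness t
    return np.array([.08-r*np.cos(a)+t*np.sin(a),y,.085+r*np.sin(a)+t*np.cos(a)])
def chest(v,p):
    c,s=np.cos(v[2]),np.sin(v[2]); return np.array([v[0]+c*p[0]-s*p[1],v[1]+s*p[0]+c*p[1],p[2]])
obs=[("top",T(253,107),lambda v:lidpt(0,.13,v[3])),("top",T(683,65),lambda v:lidpt(0,-.13,v[3])),
("top",T(243,241),lambda v:lidpt(.16,.13,v[3])),("top",T(727,191),lambda v:lidpt(.16,-.13,v[3])),
("top",T(281,358),lambda v:[-.08,.13,.085]),("top",T(713,318),lambda v:[-.08,-.13,.085]),
("top",T(407,460),lambda v:[-.098-v[4],.063,.036]),("top",T(611,420),lambda v:[-.098-v[5],-.063,.036]),
("scene",S(193,45),lambda v:lidpt(.16,-.13,v[3])),("scene",S(85,215),lambda v:lidpt(0,-.13,v[3])),
("scene",S(460,308),lambda v:lidpt(.16,.13,v[3])),("scene",S(325,465),lambda v:lidpt(0,.13,v[3])),
("scene",S(493,223),lambda v:[-.098-v[4],.063,.036]),("scene",S(368,124),lambda v:[-.098-v[5],-.063,.036]),
("scene",S(490,322),lambda v:[-.08,.13,.085])]
def res(v): return np.concatenate([P(c,chest(v,f(v)))-o for c,o,f in obs])
if __name__=="__main__":
    r=least_squares(res,[.6,0,0,.9,.05,.05],loss="soft_l1")
    print(np.round(r.x,4)); print(np.round(r.fun.reshape(-1,2),1))
    v=r.x
    for n,p in dict(kl=[-.098-v[4],.063,.036],kr=[-.098-v[5],-.063,.036],hinge=[.08,0,.085],edge=lidpt(.16,0,v[3])).items(): print(n,chest(v,p).round(4))
    def ray(c,px,z):
        m=camera_model(c);E=m["camera_from_world"];R=E[:3,:3];t=E[:3,3];o=-R.T@t
        d=R.T@np.array([(px[0]-m["cx"])/m["fx"],(px[1]-m["cy"])/m["fy"],1]);return (o+d*(z-o[2])/d[2]).round(4)
    print("jar",ray("top",T(524,505),.034),ray("scene",S(463,140),.034))
    print("pot",ray("top",T(132,245),.095),ray("scene",S(498,470),.095))
    print("cup",ray("top",T(173,467),.07),ray("scene",S(622,343),.07))
    print("plate",ray("top",(437,169),.02))
E
python3 fit.py
```

```text
[0.5943 0.0282 0.0859 0.7922 0.0502 0.0375]
[[-0.1 -0.5]
 [ 0.6 -0.4]
 [-1.2 -0. ]
 [ 1.1  0.6]
 [-0.9  0.7]
 [ 1.7 -0.2]
 [ 0.2  0.2]
 [ 0.4  0.3]
 [-0.5 -0.2]
 [-0.4  0. ]
 [-0.4 -0.4]
 [ 0.3  2. ]
 [ 0.3  1.1]
 [ 0.   1.1]
 [ 2.6 -0.2]]
kl [0.4412 0.0782 0.036 ]
kr [ 0.4647 -0.0462  0.036 ]
hinge [0.674 0.035 0.085]
edge [0.5692 0.026  0.2059]
jar [0.4108 0.0086 0.034 ] [0.4119 0.006  0.034 ]
pot [0.5783 0.2351 0.095 ] [0.577 0.235 0.095]
cup [0.4379 0.2141 0.07  ] [0.4399 0.2128 0.07  ]
plate [ 0.6395 -0.2508  0.02  ]
```

```bash
cat > h.py <<'E'
from rig import *
import numpy as np, sys
from scipy.spatial.transform import Rotation as R
V=[0.5943,0.0282,0.0859]
def W(x,y):
    c,s=np.cos(V[2]),np.sin(V[2]); return np.array([V[0]+c*x-s*y,V[1]+s*x+c*y])
def go(x,y,ztip):
    s=read_state(); M=R.from_rotvec(s["ee_rot"]).as_matrix()
    t=np.array([*W(x,y),ztip+.182]); d=M.T@(t-s["eef_pos"])
    des=np.degrees(V[2])+180; cur=np.degrees(np.arctan2(M[1,0],M[0,0]))
    print("t",round(s["time"],2),"pos",s["eef_pos"].round(4),"tgt",t.round(4),"r",np.hypot(*t[:2]).round(4),"shift mm",(d*1000).round(1),"turn",round(-((des-cur+180)%360-180),2),"F",s["force"].round(1),"w",round(s["width"],2))
def where():
    s=read_state(); c,n=np.cos(V[2]),np.sin(V[2]); d=s["eef_pos"][:2]-V[:2]
    print("chest-frame tool",(c*d[0]+n*d[1]).round(4),(-n*d[0]+c*d[1]).round(4),"ztip",(s["eef_pos"][2]-.182).round(4),"F",s["force"].round(1))
E
python3 -m inch '[[[0,0,0,-6.7,0],[0,0,0,-6.7,0],[0,0,0,-6.8,0],[0,0,0,0,0]]]' 10
python3 -c "
from h import *
go(-.22,.3,.24);go(-.175,.063,.03);where()"
```

```text
time: 0.55
eef_pos: [0.172, 0.6267, 0.4043]
ee_rot: [0.134, -3.138, 0.001]
force: [0.0, -0.8, 0.4]
width: 0.719
t 0.55 pos [0.172  0.6267 0.4043] tgt [0.3494 0.3082 0.422 ] r 0.4659 shift mm [-149.6 -332.5  -17.5] turn -0.04 F [ 0.  -0.8  0.4] w 0.72
t 0.55 pos [0.172  0.6267 0.4043] tgt [0.4145 0.076  0.212 ] r 0.4214 shift mm [-194.9 -569.3  192.7] turn -0.04 F [ 0.  -0.8  0.4] w 0.72
chest-frame tool -0.3694 0.6326 ztip 0.2223 F [ 0.  -0.8  0.4]
```

```bash
python3 -m inch '[[[-19,-42,0,0,0],[0,0,0,0,0]]]' 2>&1 | head -3
python3 -m inch '[[[-0.019,-0.042,-0.002,0,0],[-0.019,-0.042,-0.002,0,0],[-0.019,-0.042,-0.002,0,0],[-0.019,-0.042,-0.002,0,0],[-0.019,-0.042,-0.002,0,0],[-0.019,-0.042,-0.002,0,0],[-0.019,-0.042,-0.002,0,0],[-0.019,-0.040,-0.002,0,0],[-0.008,-0.039,0,0,0],[-0.008,-0.039,0,0,0],[-0.008,-0.039,0,0,0],[-0.008,-0.039,0,0,0],[-0.008,-0.039,0,0,0],[-0.008,-0.039,0,0,0],[0,0,0,0,0]]]'
python3 -c "
from h import *
go(-.168,.063,.03);where()"
```

```text
time: 0.75
eef_pos: [0.201, 0.5788, 0.4035]
ee_rot: [-0.117, 3.137, -0.01]
time: 2.25
eef_pos: [0.4446, 0.0282, 0.4212]
ee_rot: [-0.113, 3.138, -0.002]
force: [-0.2, -1.0, 0.0]
width: 0.007
t 2.25 pos [0.4446 0.0282 0.4212] tgt [0.4215 0.0766 0.212 ] r 0.4284 shift mm [ 19.8  50.1 209.1] turn -0.8 F [-0.2 -1.   0. ] w 0.01
chest-frame tool -0.1491 0.0128 ztip 0.2392 F [-0.2 -1.   0. ]
```

My first row list was in mm by mistake. The speed limit capped it at 50 mm, so it did no harm. I'm continuing in metres.

```bash
python3 -m inch '[[[0.010,0.025,0,-0.8,0],[0.010,0.025,0,0,0],[0,0,0.03,0,0],[0,0,0.03,0,0],[0,0,0.03,0,0],[0,0,0.03,0,0],[0,0,0.03,0,0],[0,0,0,0,0],[0,0,0,0,0]]]'
python3 - <<'E'
from h import *
import cv2
go(-.168,.063,.03);where()
for n in("top","scene","wrist"): cv2.imwrite(f"pics/{n}1.png",camera(n)[:,:,::-1])
a=np.hstack([cv2.imread("pics/top1.png")[120:320,180:400],cv2.imread("pics/scene1.png")[120:320,230:450]])
cv2.imwrite("pics/c1.png",cv2.resize(cv2.convertScaleAbs(a,alpha=1.6,beta=20),None,fx=1.8,fy=1.8))
E
```

```text
time: 3.15
eef_pos: [0.4193, 0.0824, 0.2712]
ee_rot: [0.153, -3.137, 0.0]
force: [0.2, -0.0, 0.2]
width: 0.002
t 3.15 pos [0.4193 0.0824 0.2712] tgt [0.4215 0.0766 0.212 ] r 0.4284 shift mm [-1.7 -6.  59.2] turn 0.66 F [ 0.2 -0.   0.2] w 0.0
chest-frame tool -0.1697 0.069 ztip 0.0892 F [ 0.2 -0.   0.2]
```

View pics/c1.png

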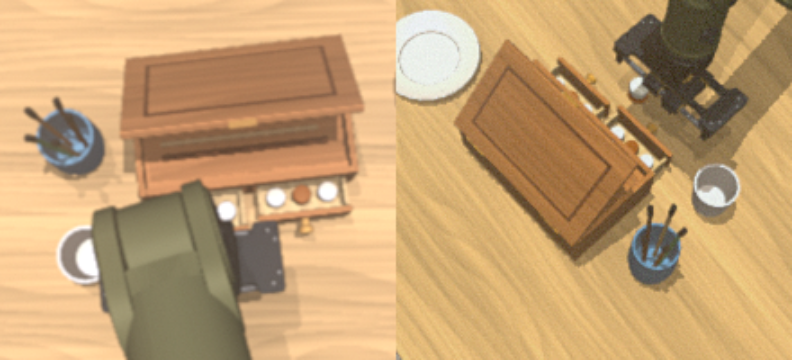

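View pics/wrist1.png

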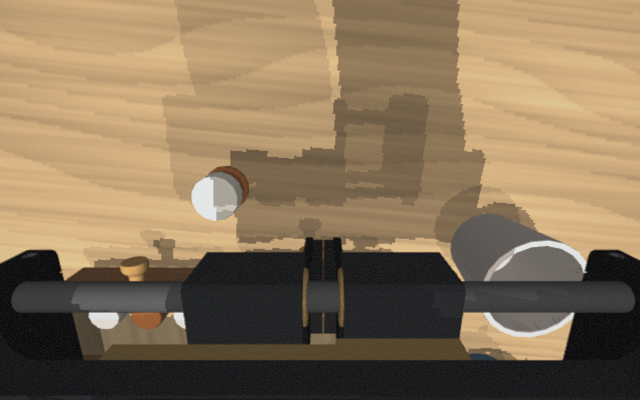

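```bash
python3 -m inch '[[[0,-0.006,0.02,0.6,0],[0,0,0.02,0,0],[0,0,0.019,0,0],[0,0,0,0,0],[0,0,0,0,0]]]'
python3 -c "
from h import *
go(-.158,.063,.03);where()"
```

```text
time: 3.8
eef_pos: [0.4204, 0.0763, 0.2128]
ee_rot: [-0.138, 3.137, 0.001]
force: [1.0, 0.2, -0.7]
width: 0.006
t 3.8 pos [0.4204 0.0763 0.2128] tgt [0.4315 0.0774 0.212 ] r 0.4384 shift mm [-11.1   0.1   0.8] turn 0.12 F [ 1.   0.2 -0.7] w 0.01
chest-frame tool -0.1691 0.0629 ztip 0.0308 F [ 1.   0.2 -0.7]
```

```bash
python3 -m inch '[[[-0.006,0,0,0,0],[-0.006,0,0,0,0],[-0.006,0,0,0,0],[-0.006,0,0,0,0],[-0.006,0,0,0,0],[-0.006,0,0,0,0],[-0.006,0,0,0,0],[-0.006,0,0,0,0]]]'
python3 -c "
from h import *
go(-.108,.063,.03);where()"
```

```text
time: 4.6
eef_pos: [0.4682, 0.0805, 0.2117]
ee_rot: [0.139, -3.138, -0.0]
force: [-1.0, 0.7, 1.2]
width: 0.003
t 4.6 pos [0.4682 0.0805 0.2117] tgt [0.4813 0.0817 0.212 ] r 0.4882 shift mm [-13.2  -0.   -0.3] turn 0.14 F [-1.   0.7  1.2] w 0.0
chest-frame tool -0.1212 0.063 ztip 0.0297 F [-1.   0.7  1.2]
```

```bash
python3 -m inch '[[[-0.003,0,0,0,0],[-0.003,0,0,0,0],[-0.002,0,0,0,0],[0,0,0,0,0]]]'
python3 - <<'E'
from h import *
import cv2
where()
a=camera("scene")[120:300,250:450,::-1];cv2.imwrite("pics/c2.png",cv2.resize(cv2.convertScaleAbs(a,alpha=1.6,beta=20),None,fx=3.3,fy=3.3,interpolation=2))
E
```

```text
time: 5.0
eef_pos: [0.4759, 0.081, 0.2117]
ee_rot: [-0.138, 3.138, -0.0]
force: [-0.3, 1.3, -0.2]
width: 0.005
chest-frame tool -0.1134 0.0628 ztip 0.0297 F [-0.3  1.3 -0.2]
```

View pics/c2.png

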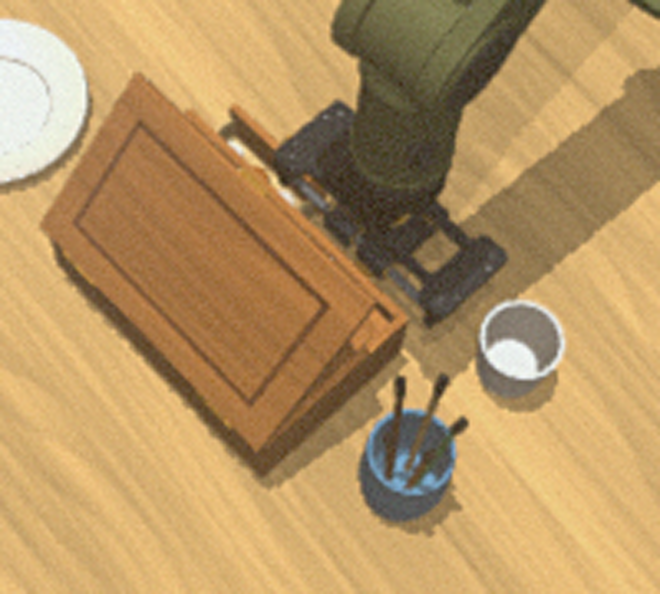

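```bash
for i in 1; do
python3 -m inch '[[[-0.002,0,0,0,0],[-0.001,0,0,0,0],[0,0,0,0,0]]]'; done
python3 -c "
from h import *
where()"
python3 -m inch '[[[-0.001,0,0,0,0],[0,0,0,0,0]]]'
python3 -c "
from h import *
where()"
```

```text
time: 5.35
eef_pos: [0.4787, 0.0812, 0.2118]
ee_rot: [-0.138, 3.138, -0.0]
force: [-1.9, -0.8, 0.5]
width: 0.006
chest-frame tool -0.1106 0.0627 ztip 0.0298 F [-1.9 -0.8  0.5]
time: 5.55
eef_pos: [0.4797, 0.0813, 0.2118]
ee_rot: [-0.138, 3.138, -0.0]
force: [-0.3, -0.2, 0.7]
width: 0.005
chest-frame tool -0.1096 0.0628 ztip 0.0298 F [-0.3 -0.2  0.7]
```

```bash
w(){ python3 -c "
from h import *
where()"; }
python3 -m inch '[[[-0.001,0,0,0,0],[0,0,0,0,0]]]'|grep force;w
python3 -m inch '[[[-0.001,0,0,0,0],[0,0,0,0,0]]]'|grep force;w
python3 -m inch '[[[-0.001,0,0,0,0],[0,0,0,0,0]]]'|grep force;w
```

```text
force: [-1.4, -0.6, -0.3]
chest-frame tool -0.1086 0.0628 ztip 0.0298 F [-1.4 -0.6 -0.3]
force: [-2.2, -0.9, 1.1]
chest-frame tool -0.1075 0.0628 ztip 0.0298 F [-2.2 -0.9  1.1]
force: [-1.4, -1.3, -0.0]
chest-frame tool -0.1066 0.0628 ztip 0.0298 F [-1.4 -1.3 -0. ]
```

```bash
w(){ python3 -c "
from h import *
where()"; }
python3 -m inch '[[[-0.001,0,0,0,0],[0,0,0,0,0]]]'|grep force;w
python3 -m inch '[[[-0.001,0,0,0,0],[0,0,0,0,0]]]'|grep force;w
```

```text
force: [-3.4, -0.6, 1.8]
chest-frame tool -0.106 0.0629 ztip 0.0296 F [-3.4 -0.6  1.8]
force: [-6.3, -1.2, 4.1]
chest-frame tool -0.1055 0.0629 ztip 0.0295 F [-6.3 -1.2  4.1]
```

```bash
python3 -m inch '[[[0.01,0,0,0,0],[0.02,0,0,0,0],[0.02,0,0,0,0],[0,0,-0.03,0,0],[0,0,-0.03,0,0],[0,-0.032,0,0,0],[0,-0.032,0,0,0],[0,-0.032,0,0,0],[0,-0.030,0,0,0],[0,0,0,0,0],[0,0,0,0,0]]]'
python3 - <<'E'
from h import *
import cv2
go(-.157,-.063,.03);where()
a=np.hstack([camera("top")[120:320,180:400,::-1],camera("scene")[120:320,230:450,::-1]])
cv2.imwrite("pics/c3.png",cv2.resize(cv2.convertScaleAbs(a,alpha=1.6,beta=20),None,fx=1.8,fy=1.8))
E
```

```text
time: 7.65
eef_pos: [0.446, -0.0481, 0.2719]
ee_rot: [-0.136, 3.137, 0.001]
force: [0.6, 0.2, -0.6]
width: 0.006
t 7.65 pos [ 0.446  -0.0481  0.2719] tgt [ 0.4433 -0.048   0.212 ] r 0.4459 shift mm [ 2.8  0.3 59.9] turn 0.05 F [ 0.6  0.2 -0.6] w 0.01
chest-frame tool -0.1543 -0.0633 ztip 0.0899 F [ 0.6  0.2 -0.6]
```

View pics/c3.png

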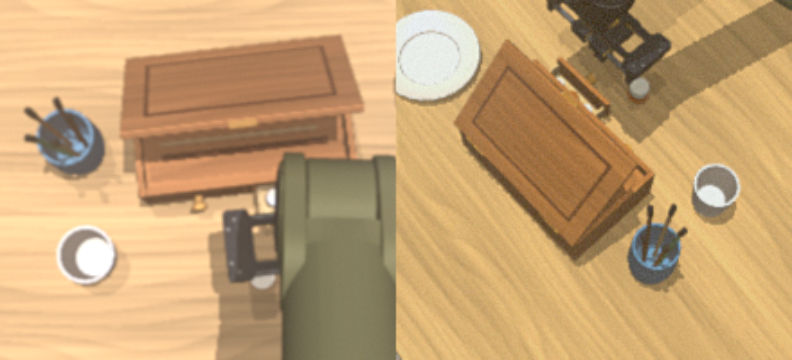

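Left drawer is home: only its knob shows, at crop (199,203). The chest hasn't moved and the jar is untouched. Next I lower onto the right knob's line and push.

```bash
w(){ python3 -c "
from h import *
where()"; }
python3 -m inch '[[[0.003,0,0.02,0,0],[0,0,0.02,0,0],[0,0,0.02,0,0],[0,0,0,0,0]]]'|grep force;w
python3 -m inch '[[[-0.006,0,0,0,0],[-0.006,0,0,0,0],[-0.006,0,0,0,0],[-0.006,0,0,0,0],[-0.006,0,0,0,0],[-0.006,0,0,0,0],[-0.004,0,0,0,0],[-0.003,0,0,0,0],[0,0,0,0,0]]]'|grep force;w
```

```text
force: [-0.4, 0.1, 0.2]
chest-frame tool -0.1586 -0.0617 ztip 0.0276 F [-0.4  0.1  0.2]
force: [0.0, 0.5, 0.7]
chest-frame tool -0.1138 -0.0633 ztip 0.0298 F [0.  0.5 0.7]
```

```bash
w(){ python3 -c "
from h import *
where()"; }
python3 -m inch '[[[-0.002,0,0,0,0],[-0.002,0,0,0,0],[-0.001,0,0,0,0],[0,0,0,0,0]]]'|grep force;w
python3 -m inch '[[[-0.001,0,0,0,0],[0,0,0,0,0]]]'|grep force;w
python3 -m inch '[[[-0.001,0,0,0,0],[0,0,0,0,0]]]'|grep force;w
python3 -m inch '[[[-0.001,0,0,0,0],[0,0,0,0,0]]]'|grep force;w
```

```text
force: [-0.7, -0.4, -0.2]
chest-frame tool -0.1093 -0.0634 ztip 0.0298 F [-0.7 -0.4 -0.2]
force: [-1.1, -1.6, 0.5]
chest-frame tool -0.1083 -0.0633 ztip 0.0297 F [-1.1 -1.6  0.5]
force: [-1.4, -0.9, 0.3]
chest-frame tool -0.1073 -0.0632 ztip 0.0298 F [-1.4 -0.9  0.3]
force: [-0.6, -1.6, 0.7]
chest-frame tool -0.1063 -0.0631 ztip 0.0297 F [-0.6 -1.6  0.7]
```

```bash
w(){ python3 -c "
from h import *
where()"; }
python3 -m inch '[[[-0.001,0,0,0,0],[0,0,0,0,0]]]'|grep force;w
python3 -m inch '[[[-0.001,0,0,0,0],[0,0,0,0,0]]]'|grep force;w
```

```text
force: [-0.7, -1.0, 0.4]
chest-frame tool -0.1053 -0.0631 ztip 0.0297 F [-0.7 -1.   0.4]
force: [-4.2, -1.1, 3.4]
chest-frame tool -0.1048 -0.0631 ztip 0.0296 F [-4.2 -1.1  3.4]
```

```bash
w(){ python3 -c "
from h import *
where()"; }
python3 -m inch '[[[-0.001,0,0,0,0],[0,0,0,0,0]]]'|grep force;w
python3 -m inch '[[[0.01,0,0,0,0],[0.02,0,0,0,0],[0.02,0,0,0,0],[0.01,0,-0.03,0,0],[0,0,-0.045,0,0],[0,0,-0.045,0,0],[0,0,-0.045,0,0],[0,0,-0.045,0,0],[0,0,0,0,0],[0,0,0,0,0]]]'
python3 - <<'E'
from h import *
import cv2
where();go(-.01,0,.24)
t=camera("top")[:,:,::-1];s=camera("scene")[:,:,::-1]
cv2.imwrite("pics/top4.png",t);cv2.imwrite("pics/scene4.png",s)
a=np.hstack([t[120:320,180:400],s[120:320,230:450]])
cv2.imwrite("pics/c4.png",cv2.resize(cv2.convertScaleAbs(a,alpha=1.6,beta=20),None,fx=1.8,fy=1.8))
E
```

```text
force: [-7.7, -1.5, 5.0]
chest-frame tool -0.1044 -0.0632 ztip 0.0295 F [-7.7 -1.5  5. ]
time: 11.65
eef_pos: [0.4372, -0.0487, 0.4228]
ee_rot: [-0.139, 3.134, 0.002]
force: [-0.2, -0.7, -0.2]
width: 0.002
chest-frame tool -0.1631 -0.0632 ztip 0.2408 F [-0.2 -0.7 -0.2]
t 11.65 pos [ 0.4372 -0.0487  0.4228] tgt [0.5843 0.0273 0.422 ] r 0.585 shift mm [-153.3   62.8    1.6] turn 0.15 F [-0.2 -0.7 -0.2] w 0.0
```

View pics/c4.png

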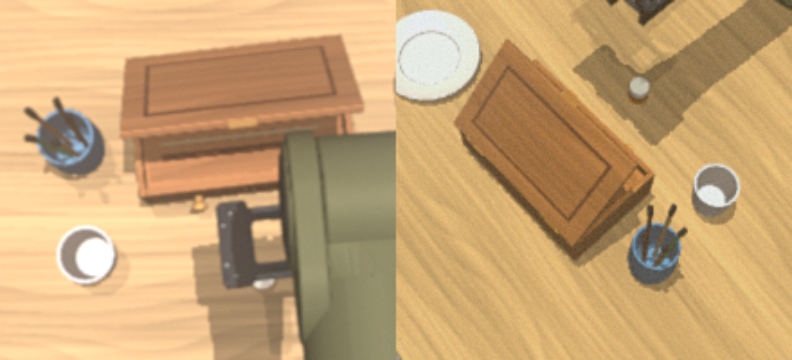

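```bash
w(){ python3 -c "
from h import *
where()"; }
python3 -m inch '[[[-0.033,0.013,0,0,0],[-0.033,0.013,0,0,0],[-0.033,0.013,0,0,0],[-0.033,0.013,0,0,0],[-0.031,0.011,0,0,0],[0,0,0,0,0],[0,0,0,0,0],[0,0,0,0,0]]]'|grep force;w
python3 -m inch '[[[0,0,0.01,0,0],[0,0,0.01,0,0],[0,0,0.01,0,0],[0,0,0.005,0,0],[0,0,0.003,0,0],[0,0,0.003,0,0],[0,0,0.003,0,0],[0,0,0.003,0,0],[0,0,0,0,0]]]'|grep force;w
```

```text
force: [0.3, -0.9, 0.1]
chest-frame tool -0.0014 -0.0008 ztip 0.2388 F [ 0.3 -0.9  0.1]
force: [0.1, 0.0, 0.1]
chest-frame tool -0.0003 0.0002 ztip 0.1928 F [0.1 0.  0.1]
```

```bash
w(){ python3 -c "
from h import *
where()"; }
python3 -m inch '[[[0,0,0.003,0,0],[0,0,0.003,0,0],[0,0,0.003,0,0],[0,0,0.003,0,0],[0,0,0.003,0,0]]]'|grep force;w
python3 -m inch '[[[0,0,0.003,0,0],[0,0,0.003,0,0],[0,0,0.003,0,0],[0,0,0.003,0,0],[0,0,0.003,0,0]]]'|grep force;w
python3 - <<'E'
from h import *
import cv2
s=camera("scene")[:,:,::-1]
cv2.imwrite("pics/c5.png",cv2.resize(cv2.convertScaleAbs(s[100:320,200:460],alpha=1.6,beta=20),None,fx=2.4,fy=2.4))
E
```

```text
force: [-0.5, 0.3, 1.8]
chest-frame tool -0.0005 0.0001 ztip 0.1776 F [-0.5  0.3  1.8]
force: [-0.2, -0.2, 2.5]
chest-frame tool -0.0006 0.0001 ztip 0.1625 F [-0.2 -0.2  2.5]
```

View pics/c5.png

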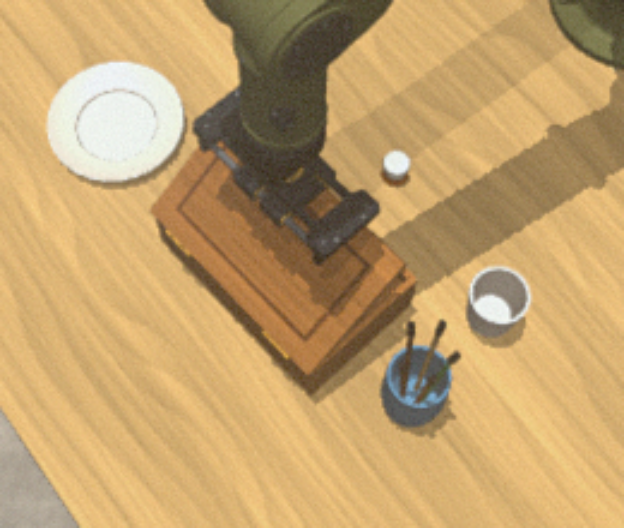

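The lid is following the fingertips with about 2.5 N. I'll keep lowering and drift toward the front edge as I go.

```bash
w(){ python3 -c "
from h import *
where()"; }
python3 -m inch '[[[0.0015,0,0.003,0,0],[0.0015,0,0.003,0,0],[0.0015,0,0.003,0,0],[0.0015,0,0.003,0,0],[0.0015,0,0.003,0,0],[0.0015,0,0.003,0,0],[0.0015,0,0.003,0,0],[0.0015,0,0.003,0,0]]]'|grep force;w
python3 -m inch '[[[0.0015,0,0.003,0,0],[0.0015,0,0.003,0,0],[0.0015,0,0.003,0,0],[0.0015,0,0.003,0,0],[0.0015,0,0.003,0,0],[0.0015,0,0.003,0,0],[0.0015,0,0.003,0,0]]]'|grep force;w
```

```text
force: [-1.1, -0.8, 2.4]
chest-frame tool -0.0127 0.0001 ztip 0.1385 F [-1.1 -0.8  2.4]
force: [1.4, 0.6, 0.5]
chest-frame tool -0.023 0.0002 ztip 0.1176 F [1.4 0.6 0.5]
```

```bash
w(){ python3 -c "
from h import *
where()"; }
python3 -m inch '[[[0.0015,0,0.003,0,0],[0.0015,0,0.003,0,0],[0.0015,0,0.003,0,0],[0,0,0.002,0,0],[0,0,0.002,0,0],[0,0,0,0,0]]]'|grep force;w
```

```text
force: [0.2, -0.4, -0.3]
chest-frame tool -0.028 0.0001 ztip 0.1041 F [ 0.2 -0.4 -0.3]
```

Run:
```python
from h import *
import cv2
where()
s=camera("scene")[:,:,::-1]
cv2.imwrite("pics/c6.png",cv2.resize(cv2.convertScaleAbs(s[140:300,240:420],alpha=1.6,beta=20),None,fx=3.6,fy=3.6,interpolation=2))
```

```text
chest-frame tool -0.028 0.0001 ztip 0.1041 F [ 0.2 -0.4 -0.3]
```

View pics/c6.png

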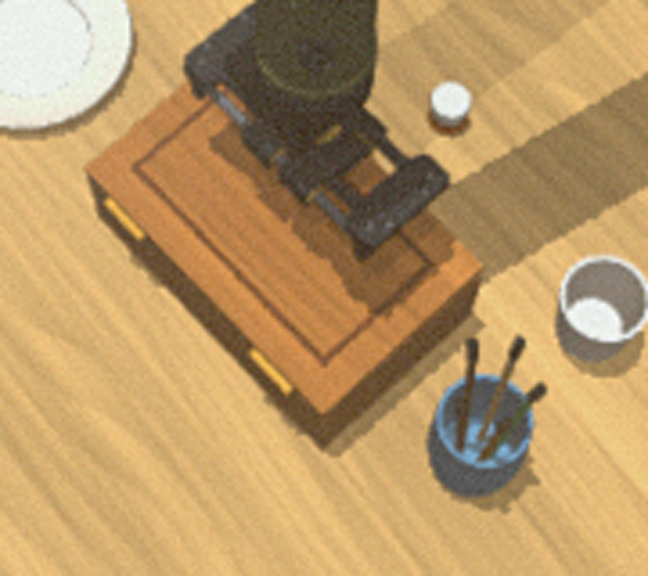

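```bash
w(){ python3 -c "
from h import *
where()"; }
python3 -m inch '[[[0,0,0.002,0,0],[0,0,0.002,0,0],[0,0,0.002,0,0],[0,0,0.001,0,0],[0,0,0,0,0]]]'|grep force;w
python3 -m inch '[[[0,0,0.001,0,0],[0,0,0,0,0]]]'|grep force;w
python3 -m inch '[[[0,0,0.001,0,0],[0,0,0,0,0]]]'|grep force;w
```

```text
force: [0.1, 0.1, -0.3]
chest-frame tool -0.0275 0.0001 ztip 0.0975 F [ 0.1  0.1 -0.3]
force: [0.3, 0.1, -0.0]
chest-frame tool -0.0274 0.0001 ztip 0.0967 F [ 0.3  0.1 -0. ]
force: [-0.9, -0.1, 0.9]
chest-frame tool -0.0275 0.0001 ztip 0.0958 F [-0.9 -0.1  0.9]
```

```bash
w(){ python3 -c "
from h import *
where()"; }
python3 -m inch '[[[0,0,0.001,0,0],[0,0,0,0,0]]]'|grep force;w
python3 -m inch '[[[0,0,0.001,0,0],[0,0,0,0,0]]]'|grep force;w
```

```text
force: [-1.4, -0.8, 6.6]
chest-frame tool -0.0274 0.0 ztip 0.0956 F [-1.4 -0.8  6.6]
force: [-4.8, -0.9, 12.5]
chest-frame tool -0.0274 -0.0001 ztip 0.0955 F [-4.8 -0.9 12.5]
```

```bash
python3 -m inch '[[[0,0,-0.005,0,0],[0,0,-0.02,0,0],[0,0,-0.04,0,0],[0,0,-0.04,0,0],[0,0,-0.04,0,0],[0,0,-0.02,0,0],[0.02,-0.04,0,0,0],[0.02,-0.04,0,0,0],[0.02,-0.04,0,0,0],[0.02,-0.04,0,0,0],[0.02,-0.04,0,0,0],[0,-0.04,0,0,0],[0,-0.04,0,0,0],[0,0,0,0,0],[0,0,0,0,0],[0,0,0,0,0]]]'
python3 - <<'E'
from h import *
import cv2
where()
t=camera("top")[:,:,::-1];s=camera("scene")[:,:,::-1]
cv2.imwrite("pics/top7.png",t);cv2.imwrite("pics/scene7.png",s)
f=lambda a:cv2.resize(cv2.convertScaleAbs(a,alpha=1.6,beta=20),None,fx=3.6,fy=3.3,interpolation=2)
cv2.imwrite("pics/t7.png",f(t[120:300,180:400]))
cv2.imwrite("pics/s7.png",cv2.resize(cv2.convertScaleAbs(s[130:290,240:440],alpha=1.6,beta=20),None,fx=3.7,fy=3.7,interpolation=2))
E
```

```text
time: 19.55
eef_pos: [0.4924, -0.2606, 0.4404]
ee_rot: [0.141, -3.138, -0.001]
force: [-0.2, -0.2, 0.1]
width: 0.004
chest-frame tool -0.1263 -0.279 ztip 0.2584 F [-0.2 -0.2  0.1]
```

View pics/t7.png

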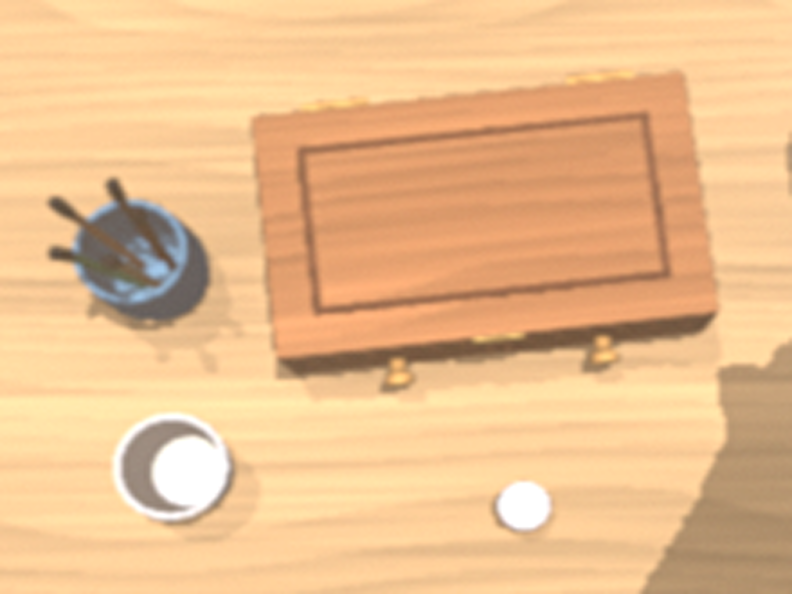

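View pics/s7.png

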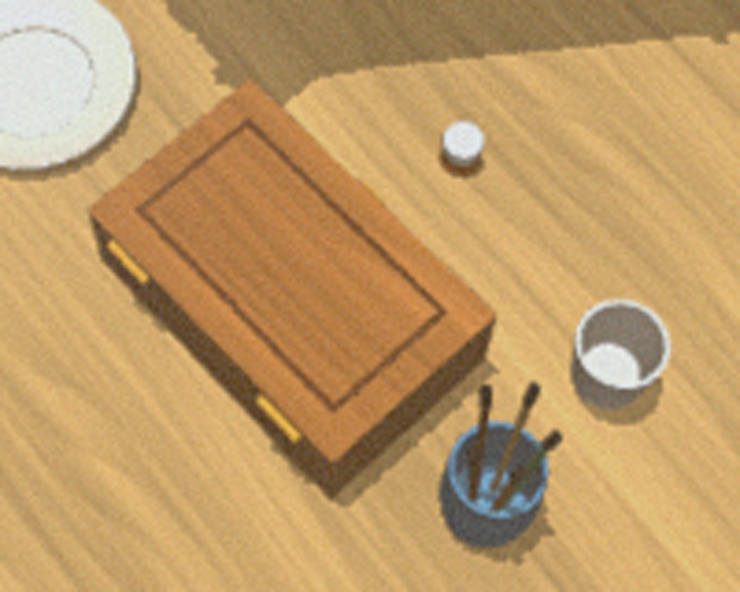

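Run:
```python
from fit import *
import cv2
obs[:]=[("top",T(253,116),lambda v:lidpt(0,.13,v[3])),("top",T(684,72),lambda v:lidpt(0,-.13,v[3])),
("top",T(277,359),lambda v:lidpt(.16,.13,v[3])),("top",T(717,314),lambda v:lidpt(.16,-.13,v[3])),
("top",T(398,381),lambda v:[-.098-v[4],.063,.036]),("top",T(602,360),lambda v:[-.098-v[5],-.063,.036]),
("scene",S(249,82),lambda v:lidpt(.16,-.13,v[3])),("scene",S(91,214),lambda v:lidpt(0,-.13,v[3])),
("scene",S(495,318),lambda v:lidpt(.16,.13,v[3])),("scene",S(333,462),lambda v:lidpt(0,.13,v[3]))]
import fit
r=least_squares(fit.res,[.6,0,0,.1,.0,.0],loss="soft_l1");print(r.x.round(4));print(r.fun.reshape(-1,2).round(1))
a=cv2.imread("pics/top0.png").astype(int);b=cv2.imread("pics/top7.png").astype(int)
print(r.x[:3]-[.5943,.0282,.0859])
```

```text
[ 0.5955  0.0288  0.0917 -0.0371 -0.0019 -0.0019]
[[-0.5 -0.4]
 [ 0.3 -0.5]
 [-0.1  0.1]
 [ 0.7 -0.1]
 [ 0.4 -0. ]
 [ 0.7 -0.1]
 [ 1.4  0.1]
 [-0.3 -1.2]
 [ 1.4  0.4]
 [ 0.5  0.9]]
[0.00117894 0.00063517 0.00583097]
```

```bash
python3 -c "
from rig import *
print(job_done())"
```

```text
the job is handed in; nothing more can be done
None
```

The chest is closed, and I handed the job in at about 19.7 s of the 51 s allowed. I pushed the left drawer home by its knob, then the right, then pressed the lid slowly down from its outer face.

**Drawers:** Each was pushed until it stopped, with the force rising to about 6–8 N, well under the roughly 15 N that slides the chest. The last pictures put both at −2 mm from home, which is home within measurement error.

**Lid:** It took about 2.5 N to lower at about 30 mm/s. Near the end the force dropped to about zero, so it may have settled the last bit ahead of the fingertips. I then pressed it with about 12 N, and the fingertips stopped at 95.5 mm, against 95 mm for a shut lid. The picture fit gave a lid angle of −0.04 rad, which is fit error; by the fingertip height and the pictures it lies flat.

**Chest and other things:** The fitted chest position differs from the start by about 1 mm and 0.3°, which is within the fit error. The pot, cup and jar show no change in the pictures, nor does the part of the plate in view. The hand finished clear, with the fingertips 258 mm above the table.

**One mistake:** My first travel command was typed in mm instead of m. The speed limit cut it to about 50 mm of free motion, so nothing was touched.

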